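Sweep mounted lenses through the tray gate into the slot, by size

TASK

With your fingertips, sweep the three loose round lenses across the tray, through the narrow gate and wholly into the slot behind it, one at a time: the largest first, then the medium, then the smallest, keeping each of the waiting lenses out of the gate's mouth until its turn. Only push them gently, flat on the deck: do not pinch, lift or tip them, and leave everything else on the tray and bench where it is.

Things in the scene. Friction and masses are not known exactly. Their poses are not given: they have to be found in the camera images.
- tray: Fixed grey sorting tray, 12 mm thick, with low aluminium walls. Origin on its underside (z = 0) below the middle of the gate's throat; z up; +y runs through the gate along the slot. Deck surface at tray z = 12 mm. Open deck: x -125 to 125 mm, y -247 to -4 mm; rims 10 mm high at sides and rear. At y = 0 a wall 12 mm high, whose only opening is the gate in its middle.
- gate (a point): Middle of the gate's throat, at deck level: tray point (0, 0, 12) mm. The throat is 42 mm wide (tray x -21 to 21 mm). Two slanted guide walls, 12 mm high, form the gate's mouth in front of it: about 72 mm wide at tray y = -34 mm, narrowing to 42 mm at y = 0.
- slot_end (a point): Middle of the slot's closed end, at floor level: tray point (0, 96, 12) mm. The slot runs straight on from the gate, 42 mm wide, tray y 0 to 96 mm, floor level with the deck, open above, walls 12 mm high and 6 mm thick.
- lens_large: Large mounted lens: a round flat disc 36 mm across and 10 mm high, black rim ring with a pale glass face, about 30 g, loose, lying flat on the tray's deck. Origin at the centre of its underside, z up.
- lens_medium: Medium mounted lens: a round flat disc 28 mm across and 10 mm high, black rim ring with a pale glass face, about 20 g, loose, lying flat on the tray's deck. Origin at the centre of its underside, z up.
- lens_small: Small mounted lens: a round flat disc 20 mm across and 10 mm high, black rim ring with a pale glass face, about 12 g, loose, lying flat on the tray's deck. Origin at the centre of its underside, z up.
- vial: Bystander: small amber vial with white cap, 22 mm across, 42 mm high, standing in a corner of the deck beside the gate. Origin: centre of its underside. Not fastened.
- carrier: Bystander: square gold chip carrier, 26 x 26 x 5 mm with a dark chip, lying in the other corner of the deck beside the gate. Origin: centre of its underside. Not fastened.
- tweezers: Bystander: steel tweezers, 125 mm long along own x, 8 mm high, lying on the bench to the right of the tray. Origin mid-length on the bench.
- dish: Bystander: white dish, 90 mm across, 18 mm high, on the bench beside the slot (tray +x side). Origin: centre of its underside.
- bottle: Bystander: white bottle, 48 mm across, 110 mm high, standing on the bench to the left of the tray. Origin: centre of its underside.
- driver: Bystander: screwdriver, 150 mm long along own x, lying on the bench beside the slot (tray -x side), roughly parallel to it.
Things that resemble listed ones, but are neither listed nor needed, are in the scene too. What is shaped like the lens_large but green is not meant.

How it is judged:
On the way, in this order (a step that is already met when the one before it is completed fails the run):
1. the large lens lies in the slot, the other two still out of the gate's mouth (y of lens_large in the frame of tray between 0.014 and 0.098 m and x of lens_large in the frame of tray between -0.022 and 0.022 m and height (world z) of lens_large between 0.008 and 0.016 m and y of each of lens_medium, lens_small in the frame of tray below -0.03 m), for 0.2 s.
2. the medium lens lies in the slot too, the small one still out of the gate's mouth (y of lens_medium in the frame of tray between 0.01 and 0.098 m and x of lens_medium in the frame of tray between -0.022 and 0.022 m and height (world z) of lens_medium between 0.008 and 0.016 m and y of lens_small in the frame of tray below -0.03 m), for 0.2 s.
3. the small lens lies in the slot too (y of lens_small in the frame of tray between 0.006 and 0.098 m and x of lens_small in the frame of tray between -0.022 and 0.022 m and height (world z) of lens_small between 0.008 and 0.016 m), for 0.2 s.
At the end, for the whole second after the job is handed in: All three lenses lie flat (within 0.15 rad) and at rest on the slot's floor, each wholly past the gate's throat (up to 4 mm of a lens's rear edge may still stick out), having gone in one at a time in the order large, medium, small (all of step 3 and y of lens_large in the frame of tray between 0.014 and 0.098 m and x of lens_large in the frame of tray between -0.022 and 0.022 m and height (world z) of lens_large between 0.008 and 0.016 m and y of lens_medium in the frame of tray between 0.01 and 0.098 m and x of lens_medium in the frame of tray between -0.022 and 0.022 m and height (world z) of lens_medium between 0.008 and 0.016 m and angle between each of lens_large, lens_medium, lens_small's own z axis and vertical below 0.15 rad and linear speed of each of lens_large, lens_medium, lens_small below 0.02 m/s); the robot touches nothing.
It fails at once if a lens is pinched or pressed hard (over 20 N from the fingers) (contact force between the fingers and lens_large above 20 N or contact force between the fingers and lens_medium above 20 N or contact force between the fingers and lens_small above 20 N).
It fails at once if a lens is lifted off the tray (height (world z) of any of lens_large, lens_medium, lens_small above 0.022 m).
It fails at once if a lens is tipped up (angle between any of lens_large, lens_medium, lens_small's own z axis and vertical above 0.5 rad).
It fails at once if a lens leaves the tray over its edge (height (world z) of any of lens_large, lens_medium, lens_small below 0.006 m).
It fails at once if another thing is disturbed (distance of any of vial, carrier, tweezers, dish, bottle, driver from where it was at the start of the episode above 0.015 m or angle between any of vial, bottle's own z axis and vertical above 0.4 rad).
It also fails if it takes over 72 s, if anything falls off the work surface, if the arm or the gripper's body presses on something with over 40 N, if the wrist force passes 120 N, or if a joint passes its speed limit or range.

ROBOT

A 6-joint arm with a two-finger parallel gripper is mounted at the origin on the work surface. World frame = base frame: x ahead of the robot, y to its left, z up, the work surface at z = 0. Lengths are in m, angles in rad, forces in N, time in s.
With the tool pointing down it reaches from about 0.35 to 0.975 m from the base axis. Payload 4.9 kg.
Tool frame: the origin (TCP) lies at the very end of the fingers, on their centre line; the grasp point (between the pads) lies 19 mm behind it; y points along the fingers, z is the direction in which the jaws open and shut, and the axes are right-handed (so a half turn about y gives the same grasp; the last joint's range is limited). The gripper opens to 85 mm and grips with 20 to 120 N. Pads are 22 mm wide; open, the fingers measure 114 mm over their backs; the gripper's body (76 mm by 85 mm) begins 54 mm behind the grasp point. The pads swing forward as they close: fully open they stand 13 mm farther back than shut.
Start: joints at [-1.343, 0.053, 1.613, -0, 1.476, -0.119], TCP at [0.212, -0.588, 0.231] pointing down, gripper open.
Joint ranges: [-3.01, 3.01], [-1.01, 2.22], [0.06, 2.58], [-1.02, 4.17], [0.09, 2.62], [-3.14, 3.14]. Speed limits (rad/s): [2.57, 2.57, 3.14, 3.14, 3.14, 3.14].

INTERFACE

Orientations are given as a rotation vector (axis times angle).
In Python, from station import monitor, viewer, ticket gives the robot as it stands.
- The arm moves only by the tool servo_tool, never from a script. Its argument "commands" is one flat list of numbers, 7 for each row, row after row: the turn, a rotation vector about the tool's x, y, z in rad, then the shift along the tool's x, y, z in cm, then the opening, from 0 (shut) to 1 (fully open). In form: [rx, ry, rz, dx, dy, dz, claw, rx, ry, rz, dx, dy, dz, claw, ...]. A call has 1 to 20 rows; each row shifts and turns the pose as measured when the row begins, along the tool's axes as they then stand; what a row does not reach is not made up. A row lasts 1/10 s, in which the tool goes at most 50 mm and 8.59 degrees, less where a joint would pass 70% of its speed; a pose out of reach is approached as far as the arm can. A call is refused whole if a number of a shift passes 5 or a number of a turn 0.15, either way. A call with a gripper value outside its range is refused whole. The fingers move at their own pace and stop on an object; "grip_force" is the grip in N (left out, the last holds). Time passes only in rows, so rows that do not move let the fingers close. It gives the time, the measured TCP pose, the force and the opening at its end, in the units of the state.
- monitor.get_obs(): the state, without advancing time (a new reading comes with each control period).
- viewer.get_image(name): name is "scene" or "top" or "wrist"; returns a dict with "frame" (384x512x3 uint8, red, green, blue), "depth" (384x512 float32, m along the optical axis (not along the pixel's ray), 0 where there is no reading), "camera_matrix" (3x3 intrinsics, pixels), "cam_to_world" (4x4, takes a point from camera to world coordinates). Camera axes: x right, y down, z forward; pixel columns grow to the right and rows downward; lengths in m; the calibration is good to about 2 mm. A picture is of the moment at which its call begins.
- ticket.finish_job(): hands the job in, once; it reports no verdict.
The state is a dict: "t": time; "q": joint angles; "dq": joint speeds; "effort": joint torques, N m; "tool_pos": TCP position; "tool_rot": TCP orientation; "contact_force": force on the tool from outside, world axes, zero at the start; "wrist_torque": the same for the moment, N m; "opening": finger opening in m.
Only numpy, scipy, OpenCV 4.12 (cv2) and the standard library are available. Lean on these libraries where they do the work, as an engineer would, in place of code of your own. Each camera call takes 0.05 s, during which the arm holds its last target.

## Working session

There is one attempt and no reset: what is moved stays moved. The work goes in short steps, Python scripts to look and compute and a tool call to move; the robot and the scene stay as the last step left them, time stands still between calls to the robot, and variables do not carry over. Pictures are saved under pics/ and viewed, and the job is handed in when it is done.

Besides the shell and the picture viewer there is one more tool, called after "Call:" as name(argument=value, ...) on one line, values as JSON. servo_tool: Moves the arm, as the interface text tells. Its arguments: {"type":"object","properties":{"commands":{"type":"array","items":{"type":"number"}},"grip_force":{"type":"number"}},"required":["commands"]}

```bash
mkdir -p pics; ls; python3 - <<'E'
from station import monitor, viewer
import cv2
print(monitor.get_obs())
for n in ("top","scene"):
    d=viewer.get_image(n)
    cv2.imwrite(f"pics/{n}0.png",cv2.resize(d["frame"][:,:,::-1],(800,600),interpolation=cv2.INTER_CUBIC))
    print(n,d["camera_matrix"],d["cam_to_world"])
    import numpy as np
    np.savez(f"{n}0.npz",**d)
E
```

```text
pics
{'t': 0.0, 'q': array([-1.34298366e+00,  5.33743605e-02,  1.61429377e+00, -2.07854610e-05,
        1.47599949e+00, -1.19015284e-01]), 'dq': array([ 1.19369056e-03, -9.86932378e-04, -2.26072205e-04, -6.99090313e-04,
       -1.10866768e-03, -9.23125319e-05]), 'effort': array([-6.24110453e-04, -3.93681800e+01, -3.70178998e+01, -2.64134751e-04,
        7.09562548e-03,  1.08489036e-06]), 'tool_pos': array([ 0.2122918 , -0.58717803,  0.23005231]), 'tool_rot': array([-0.35626415,  2.0351179 , -2.03084396]), 'contact_force': array([ 0.00838348, -0.3402911 , -0.55316991]), 'wrist_torque': array([0.05027175, 0.01597334, 0.00200397]), 'opening': 0.08542117927442455}
top [[443.47651451   0.         259.76326808]
 [  0.         443.47651451 194.74576336]
 [  0.           0.           1.        ]] [[-1.73780892e-04 -9.90979701e-01  1.34011948e-01  3.44756656e-01]
 [-9.99652506e-01  3.70467838e-03  2.60987220e-02 -1.48039747e-02]
 [-2.63597749e-02 -1.33960844e-01 -9.90635985e-01  1.24623031e+00]
 [ 0.00000000e+00  0.00000000e+00  0.00000000e+00  1.00000000e+00]]
scene [[367.75615471   0.         259.19570788]
 [  0.         367.75615471 195.27358108]
 [  0.           0.           1.        ]] [[ 0.50617753  0.47927794 -0.71699161  1.36849563]
 [ 0.86230228 -0.29552498  0.41121741 -0.48275679]
 [-0.0148015  -0.82641251 -0.56287057  0.72032822]
 [ 0.          0.          0.          1.        ]]
```

View pics/top0.png

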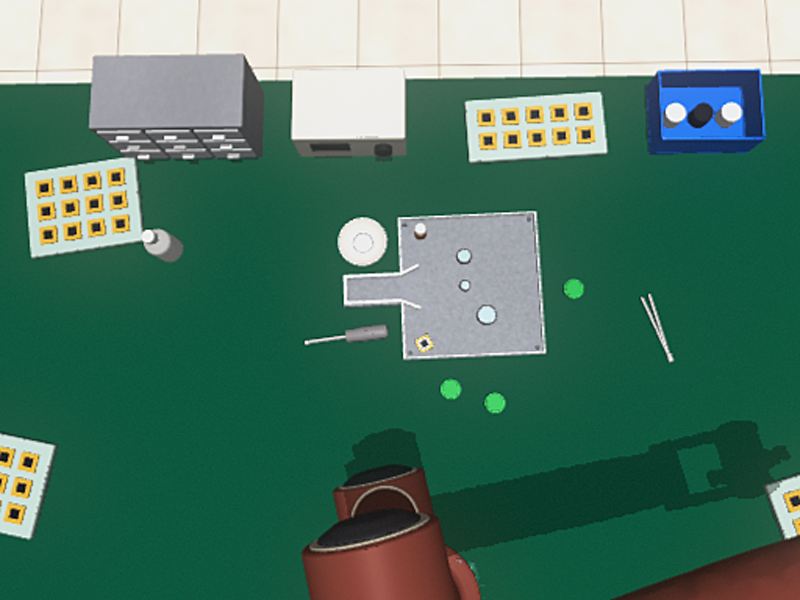

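View pics/scene0.png

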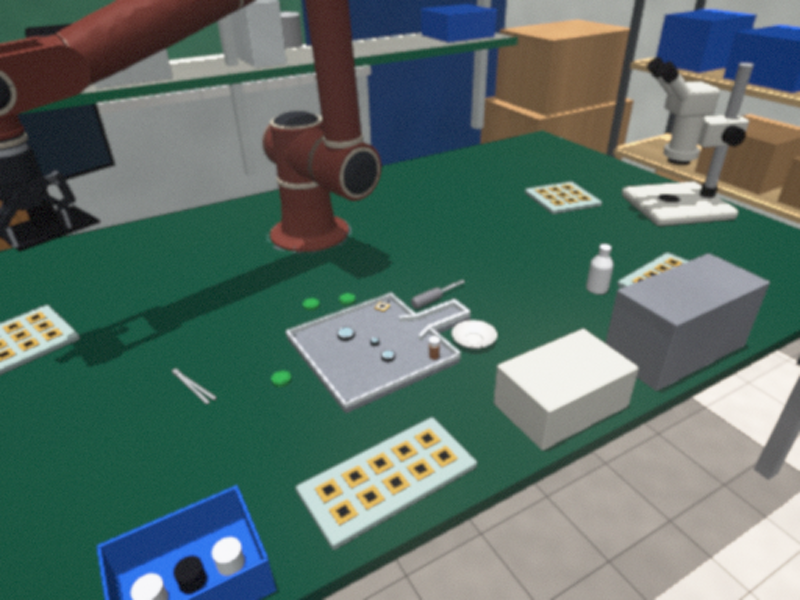

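```bash
cat > h.py <<'E'
import numpy as np, cv2
def ray(d,uv,z):
    K=d["camera_matrix"];T=d["cam_to_world"]
    uv=np.atleast_2d(uv).astype(float)
    r=np.c_[uv,np.ones(len(uv))]@np.linalg.inv(K).T@T[:3,:3].T
    o=T[:3,3]
    return o+r*((z-o[2])/r[:,2])[:,None]
def proj(d,P):
    K=d["camera_matrix"];T=d["cam_to_world"]
    c=(np.atleast_2d(P)-T[:3,3])@T[:3,:3]; p=c@K.T
    return p[:,:2]/p[:,2:]
E
python3 - <<'E'
from h import *
d=dict(np.load("top0.npz"))
f=d["frame"][:,:,::-1]
c=f[125:240,205:365]; cv2.imwrite("pics/crop0.png",cv2.resize(c,(800,575),interpolation=cv2.INTER_CUBIC))
hsv=cv2.cvtColor(f.copy(),cv2.COLOR_BGR2HSV)
# lens glass: paler cyan
for (u,v) in [(311.5,201.5),(297,164),(297.5,183),(262,180),(240,186)]:
    print(u,v,hsv[int(v),int(u)],f[int(v),int(u)])
E
```

```text
311.5 201.5 [ 95  30 238] [238 233 210]
297 164 [ 95  35 236] [236 231 204]
297.5 183 [ 95  35 246] [246 240 212]
262 180 [113  17 181] [181 172 169]
240 186 [115  16 179] [179 170 168]
```

View pics/crop0.png

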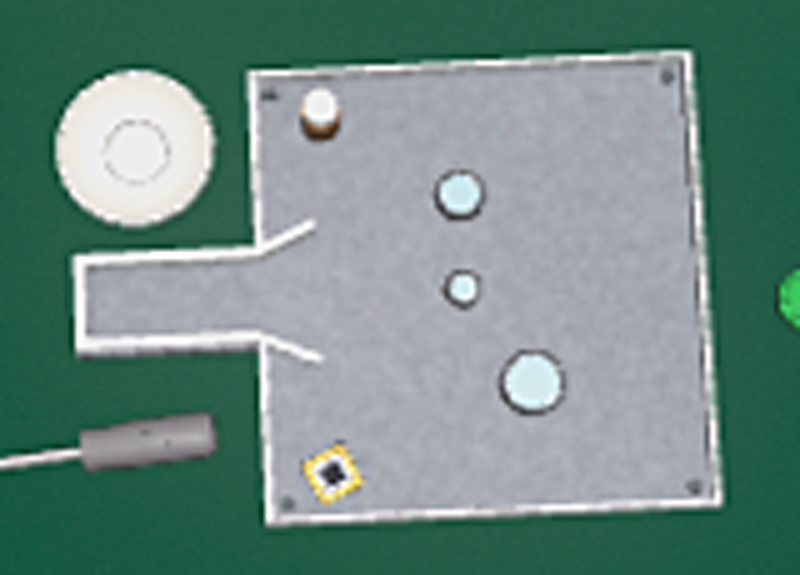

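```bash
python3 - <<'E'
from h import *
d=dict(np.load("top0.npz"))
f=d["frame"][:,:,::-1].copy()
hsv=cv2.cvtColor(f,cv2.COLOR_BGR2HSV)
def cv(p): p=np.array(p,float); return np.c_[205+(p[:,0]+.5)/5-.5,125+(p[:,1]+.5)/5-.5]
X=[(249,70),(692,50),(721,503),(268,523)]
W=ray(d,cv(X),[.024]) if 0 else np.vstack([ray(d,cv([x]),z) for x,z in zip(X,[.024,.022,.022,.024])])
print(W*1e3)
S=ray(d,cv([(74,256),(79,345),(86,266),(87,336)]),.024);print(S*1e3)
# non-green mask around tray for outline
m=((hsv[...,0]<75)&(hsv[...,1]>90)&(hsv[...,0]>45)).astype(np.uint8)^1
m[:, :218]=0
n,l,s,c=cv2.connectedComponentsWithStats(m)
i=l[200,280]; print(s[i])
cnt=max(cv2.findContours((l==i).astype(np.uint8),cv2.RETR_EXTERNAL,cv2.CHAIN_APPROX_NONE)[0],key=len)
Pw=ray(d,cnt[:,0,:],.023)*1e3
def line(sel):
    r=cv2.fitLine(sel.astype(np.float32),cv2.DIST_HUBER,0,.01,.01).ravel(); return r
px=cnt[:,0,:]
reg={'top':(px[:,1]<142)&(px[:,0]>262)&(px[:,0]<338),'bot':(px[:,1]>222)&(px[:,0]>265)&(px[:,0]<342),'right':(px[:,0]>338)&(px[:,1]>140)&(px[:,1]<220),'slotend':(px[:,0]<223)&(px[:,1]>180)&(px[:,1]<190)}
for k,r in reg.items():
    v=line(Pw[r][:,:2]); print(k,r.sum(),v,np.degrees(np.arctan2(v[1],v[0])))
# lenses
g=((hsv[...,0]>85)&(hsv[...,0]<105)&(hsv[...,1]>22)&(hsv[...,2]>195)).astype(np.uint8)
n,l,s,c=cv2.connectedComponentsWithStats(g)
for i in range(1,n):
    if s[i,4]>15 and 250<c[i][0]<345 and 135<c[i][1]<228:
        print(s[i],c[i],ray(d,c[i],.022)*1e3)
E
```

```text
[[ 670.57650011   32.55944774   24.        ]
 [ 680.90658693 -217.7493639    22.        ]
 [ 425.05220808 -227.15601074   22.        ]
 [ 414.38463628   21.71863938   24.        ]]
[[564.14969884 130.64795657  24.        ]
 [513.7343895  127.24288688  24.        ]
 [558.42658671 123.83353525  24.        ]
 [518.78868991 122.82491603  24.        ]]
[   218      0    294    384 111594]
top 75 [ 1.6267492e-02  9.9986768e-01  1.0898390e+03 -1.1262136e+02] 89.067894
bot 76 [ 7.0370608e-03 -9.9997526e-01  1.0820222e+01 -9.7341347e+01] -89.596794
right 79 [ 9.9719852e-01 -7.4800670e-02  5.6009314e+02 -6.7589197e+02] -4.289769
slotend 9 [9.9992234e-01 1.2463691e-02 5.3821014e+02 1.3438232e+02] 0.7141353
[293 160   8   7  43] [296.55813953 163.11627907] [[599.59074013 -85.90425527  22.        ]]
[306 196  11  11  82] [311.08536585 200.75609756] [[ 493.0183501  -124.91389871   22.        ]]
```

```bash
python3 - <<'E'
from station import monitor, viewer
from h import *
from scipy.spatial.transform import Rotation as R
o=monitor.get_obs(); M=R.from_rotvec(o["tool_rot"]).as_matrix(); print(M.round(3))
d=viewer.get_image("wrist"); np.savez("wrist0.npz",**d)
print(d["camera_matrix"],d["cam_to_world"])
cv2.imwrite("pics/wrist0.png",cv2.resize(d["frame"][:,:,::-1],(800,600)))
d=dict(np.load("top0.npz")); f=d["frame"][:,:,::-1].copy(); g=f.copy()
def t2w(p):
    c,s=np.cos(.0423),np.sin(.0423); return np.array([.5426+c*p[0]-s*p[1],.0275+s*p[0]+c*p[1],p[2]])
# small lens centroid vs background: glass = blue-red high
w=(f[...,0].astype(float)-f[...,2]-12).clip(0)
for c,r in [((311,200.7),9),((296.5,163),7),((297.2,182.2),5)]:
    vv,uu=np.mgrid[:384,:512]; k=w*(((uu-c[0])**2+(vv-c[1])**2)<r*r)
    cen=np.array([(k*uu).sum(),(k*vv).sum()])/k.sum(); P=ray(d,cen,.022)[0]
    q=P-[.5426,.0275,0]; cc,s=np.cos(.0423),np.sin(.0423)
    print(cen,P,'tray mm',1e3*(cc*q[0]+s*q[1]),1e3*(-s*q[0]+cc*q[1]))
big=cv2.resize(f[125:240,205:365],(800,575),interpolation=cv2.INTER_CUBIC)
for p in [(-21,0,.024),(21,0,.024),(-36,-34,.024),(36,-34,.024),(21,96,.024),(-21,96,.024),(125,-247,.012),(-125,-247,.012),(-21,96,.012)]:
    u=proj(d,t2w(np.array([p[0]/1e3,p[1]/1e3,p[2]])))[0]; u=(u-[205,125]+.5)*5-.5
    cv2.circle(big,(int(u[0]),int(u[1])),2,(0,0,255),-1)
cv2.imwrite("pics/fit0.png",big)
E
```

```text
[[-0.94  -0.     0.34 ]
 [-0.34   0.002 -0.94 ]
 [-0.    -1.    -0.002]]
[[270.38235398   0.         254.85737007]
 [  0.         270.38235398 191.86190904]
 [  0.           0.           1.        ]] [[ 0.33988947 -0.9013476  -0.26841693  0.28121979]
 [-0.9404648  -0.32606977 -0.09593985 -0.56333726]
 [-0.0010475   0.28504562 -0.95851338  0.37352557]
 [ 0.          0.          0.          1.        ]]
[311.09221902 200.77089337] [ 0.49297696 -0.1249322   0.022     ] tray mm -56.02460921378354 -150.19742349207164
[296.4505618  163.13595506] [ 0.59953617 -0.08560216  0.022     ] tray mm 52.10244234084989 -115.40867370237412
[297.04562738 181.89353612] [ 0.54618095 -0.08666048  0.022     ] tray mm -1.2497988964245945 -114.20978850994038
```

View pics/fit0.png

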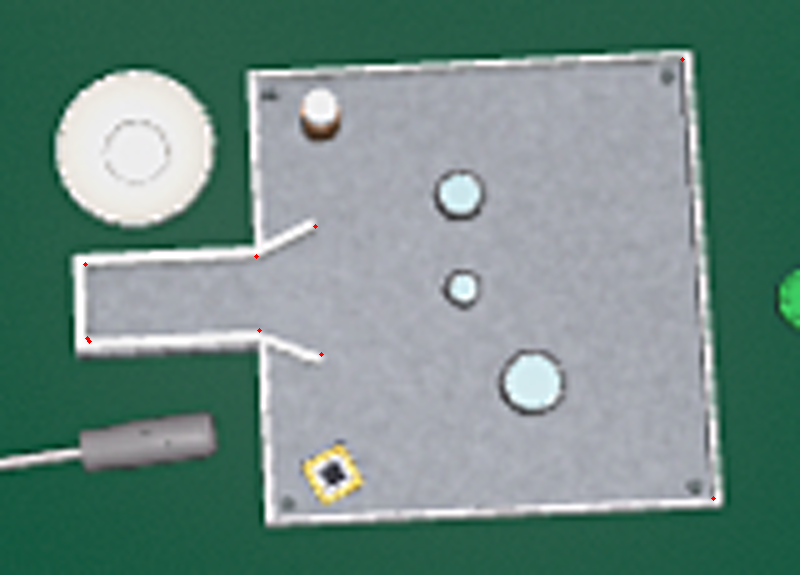

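View pics/wrist0.png

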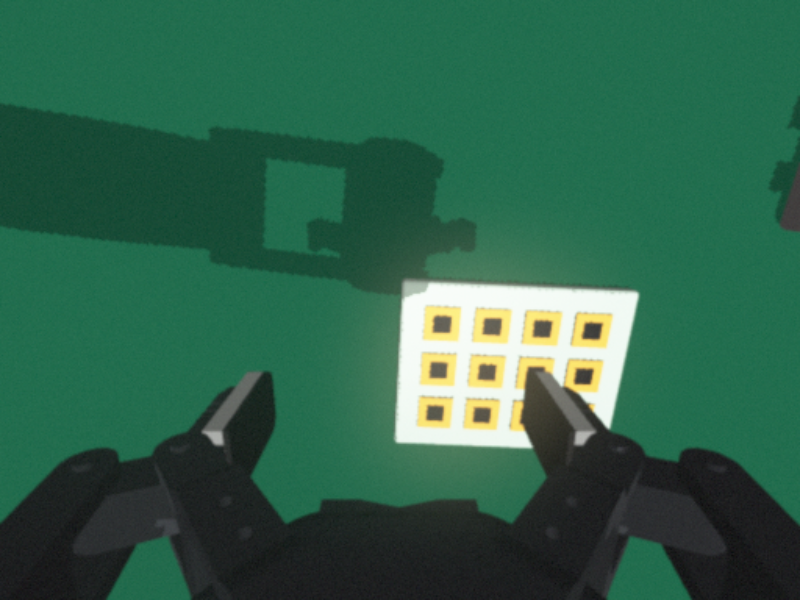

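Call:
servo_tool(commands=[0,0,0,-3.6,1.0,-2.8,0.12,0,0,0,-3.6,1.0,-2.8,0.12,0,0,0,-3.6,1.0,-2.8,0.12,0,0,0,-3.6,1.0,-2.8,0.12,0,0,0,-3.6,1.0,-2.8,0.12,0,0,0,-3.6,1.0,-2.8,0.12,0,0,0,-3.6,1.0,-2.8,0.12,0,0,0,-3.6,1.0,-2.8,0.12,0,0,0,-3.6,1.0,-2.8,0.12,0,-0.14,0,-3.6,1.0,-2.8,0.12,0,-0.14,0,0,0,0,0.12,0,-0.14,0,0,0,0,0.12,0,-0.14,0,0,0,0,0.12,0,-0.14,0,0,0,0,0.12,0,-0.13,0,0,0,0,0.12,0,0,0,0,0,0,0.12], grip_force=20)

```text
t: 1.75
tool_pos: [0.4615, -0.1834, 0.1207]
tool_rot: [-1.018, 1.477, -1.465]
contact_force: [-0.3, 0.2, 0.2]
opening: 0.0103
```

```bash
cat >> h.py <<'E'
from scipy.spatial.transform import Rotation as R
OX,OY,YAW=.5426,.0275,.0423
def t2w(x,y):
    c,s=np.cos(YAW),np.sin(YAW); return np.array([OX+(c*x-s*y)/1e3,OY+(s*x+c*y)/1e3])
def w2t(P):
    c,s=np.cos(YAW),np.sin(YAW); q=(np.asarray(P)[:2]-[OX,OY])*1e3
    return np.array([c*q[0]+s*q[1],-s*q[0]+c*q[1]])
def status():
    from station import monitor
    o=monitor.get_obs(); M=R.from_rotvec(o["tool_rot"]).as_matrix()
    f=-M[:,0]; h=np.degrees(np.arctan2(f[1],f[0])-YAW)
    print("t %.1f tcp tray mm"%o["t"],w2t(o["tool_pos"]).round(1),"z %.1f"%(o["tool_pos"][2]*1e3),"heading from +y (cw+) %.1f"%(90-h),"y-axis",M[:,1].round(3),"open %.1f"%(o["opening"]*1e3),"F",o["contact_force"].round(1))
    return o,M
def goto(x,y,z,head=None):
    "print shift in tool cm (current axes) to reach tray point, and turn about tool y"
    o,M=status(); P=np.r_[t2w(x,y),z/1e3]
    print("shift cm",(M.T@(P-o["tool_pos"])*100).round(2))
    if head is not None:
        f=-M[:,0]; h=90-np.degrees(np.arctan2(f[1],f[0])-YAW); print("ry rad",round(np.radians(head-h),3))
E
python3 - <<'E'
from h import *
from station import viewer
goto(-72.5,-185.3,60,25)
d=viewer.get_image("wrist"); np.savez("w1.npz",**d)
cv2.imwrite("pics/w1.png",cv2.resize(d["frame"][:,:,::-1],(800,600)))
E
```

```text
t 1.8 tcp tray mm [ -89.9 -207.3] z 120.7 heading from +y (cw+) 23.2 y-axis [-0.006  0.004 -1.   ] open 10.3 F [-0.3  0.2  0.2]
shift cm [-2.69  6.07  0.78]
ry rad 0.032
```

View pics/w1.png

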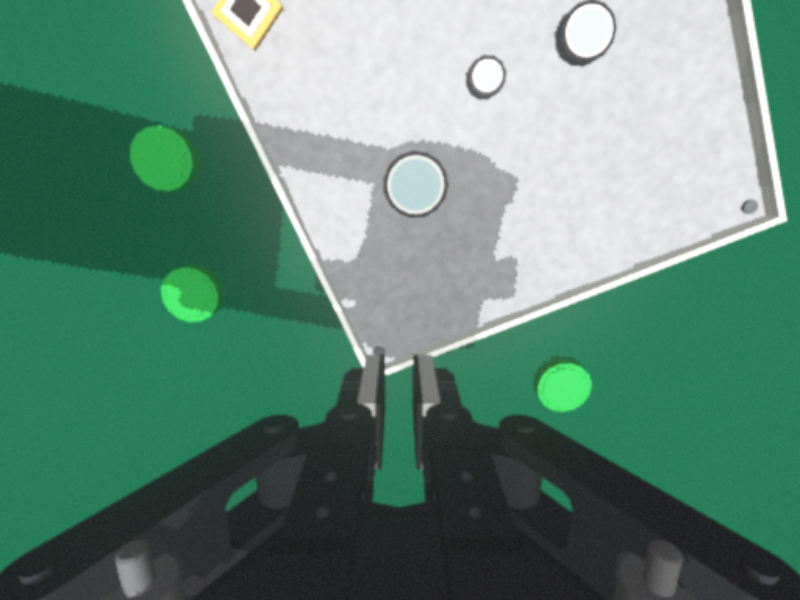

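```bash
python3 - <<'E'
from h import *
d=dict(np.load("w1.npz"))
s=512/800
for n,u,z in [("large",(415,184),.022),("small",(487,76),.022),("medium",(588,32),.022),("outer rear-right corner top",(786,219),.022),("outer rear-left corner",(372,373),.022)]:
    P=ray(d,np.array(u)*s,z)[0]; print(n,P.round(4),w2t(P).round(1))
E
```

```text
large [ 0.4942 -0.124   0.022 ] [ -54.8 -149.3]
small [ 0.5474 -0.0867  0.022 ] [  -0.  -114.3]
medium [ 0.6007 -0.0856  0.022 ] [  53.2 -115.5]
outer rear-right corner top [ 0.6827 -0.2157  0.022 ] [ 129.7 -248.9]
outer rear-left corner [ 0.4293 -0.2223  0.022 ] [-123.7 -244.8]
```

Call:
servo_tool(commands=[0,0.03,0,-1.4,3,0.4,0.12,0,0,0,-1.3,3,0.4,0.12,0,0,0,0,2,0,0.12,0,0,0,0,0,0,0.12])

```text
t: 2.2
tool_pos: [0.4803, -0.1615, 0.04]
tool_rot: [-0.988, 1.506, -1.501]
contact_force: [-0.7, -0.0, 0.1]
opening: 0.0106
```

```bash
python3 - <<'E'
from h import *
goto(-72,-185.5,16,25)
E
```

```text
t 2.2 tcp tray mm [ -70.2 -186.2] z 40.0 heading from +y (cw+) 25.8 y-axis [-0.002  0.002 -1.   ] open 10.6 F [-0.7 -0.   0.1]
shift cm [ 0.02  2.4  -0.18]
ry rad -0.014
```

Call:
servo_tool(commands=[0,-0.014,0,0,1.2,-0.1,0.12,0,0,0,0,1.0,-0.1,0.12,0,0,0,0,0.2,0,0.12,0,0,0,0,0,0,0.12])

```text
t: 2.6
tool_pos: [0.4795, -0.1618, 0.0166]
tool_rot: [-0.993, 1.495, -1.495]
contact_force: [0.2, 0.5, -0.0]
opening: 0.0104
```

```bash
cat > look.py <<'E'
import sys
from h import *
from station import viewer
n=sys.argv[1]
goto(-72,-185.5,16,25)
d=viewer.get_image("wrist"); np.savez(n+".npz",**d)
cv2.imwrite(f"pics/{n}.png",cv2.resize(d["frame"][:,:,::-1],(800,600),interpolation=cv2.INTER_CUBIC))
E
python3 look.py w2
```

```text
t 2.6 tcp tray mm [ -71.1 -186.4] z 16.6 heading from +y (cw+) 25.2 y-axis [ 0.001  0.001 -1.   ] open 10.4 F [ 0.2  0.5 -0. ]
shift cm [-0.04  0.06 -0.12]
ry rad -0.003
```

View pics/w2.png

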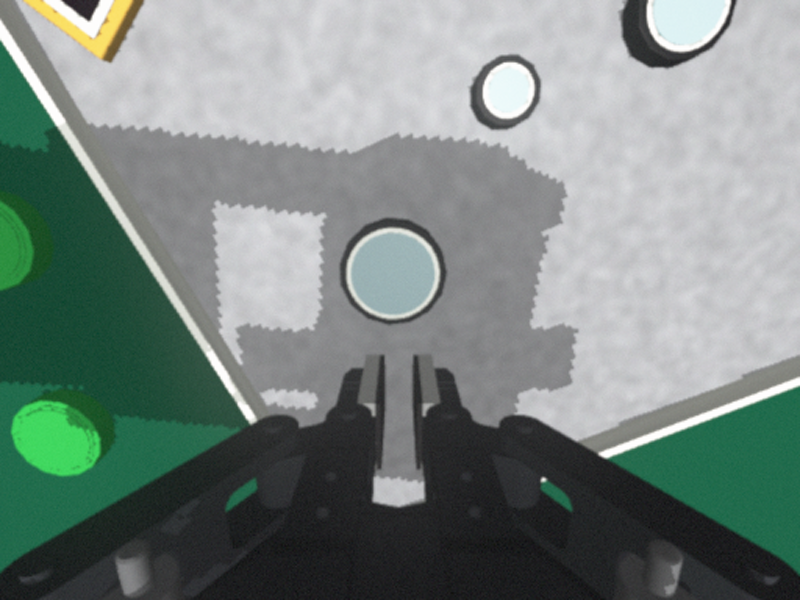

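Call:
servo_tool(commands=[0,0,0,-0.4,0,-0.2,0.12,0,0,0,-0.5,0,0,0.12,0,0,0,-0.5,0,0,0.12,0,0,0,-0.5,0,0,0.12,0,0,0,-0.6,0,0,0.12,0,0,0,-0.6,0,0,0.12,0,0,0,-0.6,0,0,0.12,0,0,0,0,0,0,0.12])

```text
t: 3.45
tool_pos: [0.4951, -0.1243, 0.0193]
tool_rot: [-0.99, 1.491, -1.498]
contact_force: [-0.2, 0.4, 0.1]
opening: 0.0102
```

```bash
python3 look.py w3
```

```text
t 3.5 tcp tray mm [ -53.9 -149.7] z 19.3 heading from +y (cw+) 25.2 y-axis [ 0.006 -0.001 -1.   ] open 10.2 F [-0.2  0.4  0.1]
shift cm [ 4.01  0.33 -0.12]
ry rad -0.003
```

View pics/w3.png

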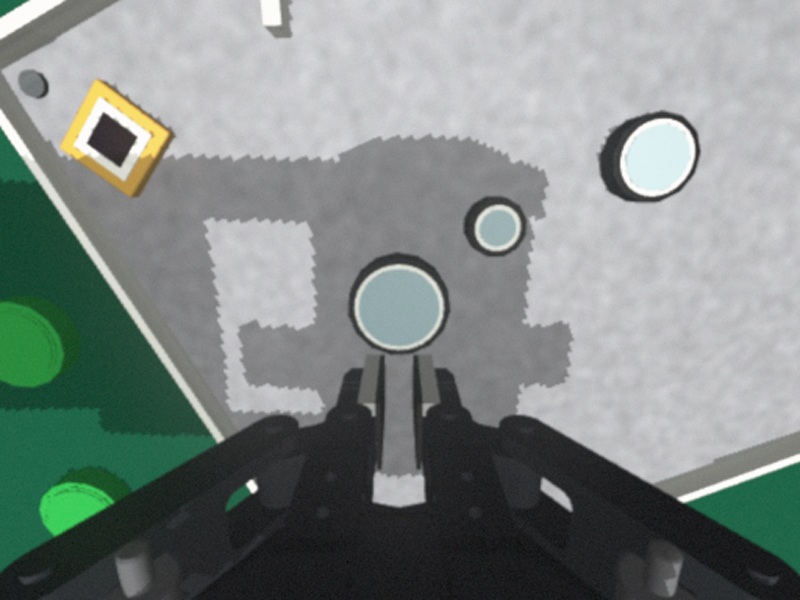

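Call:
servo_tool(commands=[0,-0.015,0,-0.4,0.1,0,0.12,0,-0.015,0,-0.6,0.1,0,0.12,0,0,0,-0.6,0.1,0,0.12,0,0,0,-0.6,0.08,0,0.12,0,0,0,-0.6,0.06,0,0.12,0,0,0,-0.6,0.05,0,0.12,0,0,0,-0.6,0.05,0,0.12,0,0,0,-0.6,0.05,0,0.12,0,0,0,-0.6,0.05,0,0.12,0,0,0,-0.4,0,0,0.12,0,0,0,0,0,0,0.12])

```text
t: 4.6
tool_pos: [0.5171, -0.0679, 0.0124]
tool_rot: [-1.011, 1.468, -1.476]
contact_force: [-0.2, -0.4, 0.5]
opening: 0.0102
```

```bash
python3 look.py w4
```

```text
t 4.6 tcp tray mm [-29.6 -94.2] z 12.4 heading from +y (cw+) 23.3 y-axis [ 0.005 -0.002 -1.   ] open 10.2 F [-0.2 -0.4  0.5]
shift cm [10.06 -0.36 -0.28]
ry rad 0.029
```

View pics/w4.png

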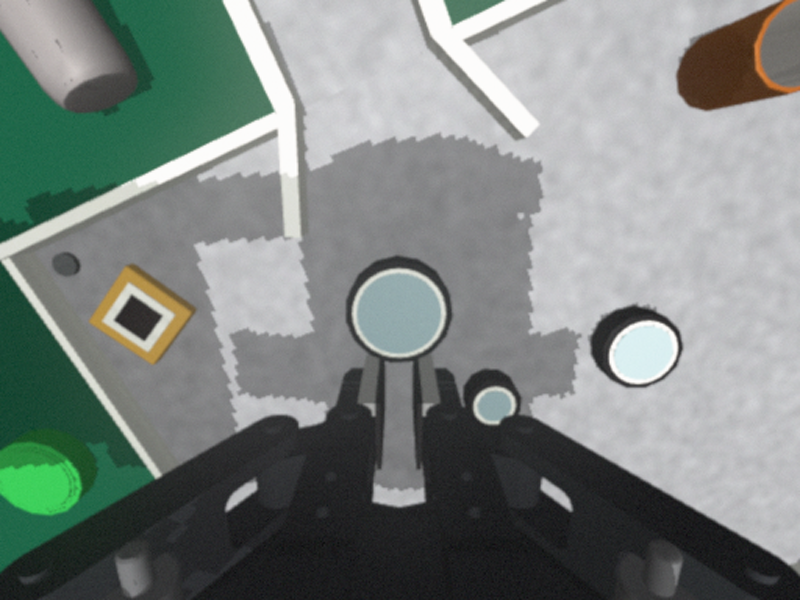

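```bash
python3 - <<'E'
from h import *
d=dict(np.load("w4.npz"))
s=512/800
for n,u,z in [("L tip inner",(301,236),.024),("R tip inner",(525,137),.024),("L throat",(296,104),.024),("R throat",(430,38),.024),("lens",(399,311),.022),("small",(496,405),.022),("med",(645,351),.022)]:
    P=ray(d,np.array(u)*s,z)[0]; print(n,P.round(4),w2t(P).round(1))
E
```

```text
L tip inner [ 0.5087 -0.0071  0.024 ] [-35.3 -33.2]
R tip inner [ 0.5819 -0.0042  0.024 ] [ 37.9 -33.3]
L throat [0.5231 0.0276 0.024 ] [-19.4   1. ]
R throat [0.5645 0.0297 0.024 ] [22.   1.3]
lens [ 0.5282 -0.0416  0.022 ] [-17.3 -68.4]
small [ 0.548 -0.087  0.022] [   0.6 -114.7]
med [ 0.6021 -0.0854  0.022 ] [  54.7 -115.4]
```

Call:
servo_tool(commands=[0,0.02,0,-0.2,-0.25,0,0.12,0,0,0,-0.5,-0.1,0,0.12,0,0,0,-0.6,0.03,0,0.12,0,0,0,-0.6,0.03,0,0.12,0,0,0,-0.6,0.03,0,0.12,0,0,0,-0.6,0.03,0,0.12,0,0,0,-0.4,0.03,0,0.12,0,0,0,0,0,0,0.12])

```text
t: 5.45
tool_pos: [0.5312, -0.0328, 0.0145]
tool_rot: [-0.997, 1.484, -1.491]
contact_force: [-0.3, -1.1, 0.1]
opening: 0.0105
```

```bash
python3 look.py w5
```

```text
t 5.5 tcp tray mm [-14.  -59.8] z 14.5 heading from +y (cw+) 24.6 y-axis [ 0.005 -0.002 -1.   ] open 10.5 F [-0.3 -1.1  0.1]
shift cm [13.85 -0.16 -0.04]
ry rad 0.007
```

View pics/w5.png

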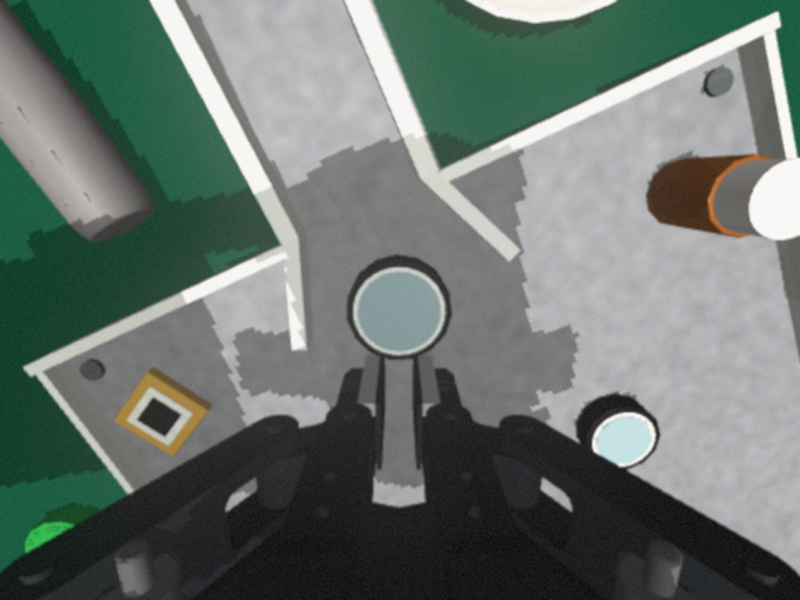

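```bash
python3 - <<'E'
from h import *
d=dict(np.load("w5.npz"))
s=512/800
for n,u,z in [("L tip",(305,348),.024),("R tip ",(516,262),.024),("L throat",(298,238),.024),("R throat",(423,178),.024),("L slot",(185,10),.024),("R slot",(345,5),.024),("lens",(399,311),.022),("vial base",(655,195),.012)]:
    P=ray(d,np.array(u)*s,z)[0]; print(n,P.round(4),w2t(P).round(1))
E
```

```text
L tip [ 0.5082 -0.0069  0.024 ] [-35.8 -33. ]
R tip  [ 0.5841 -0.0057  0.024 ] [ 40.1 -35. ]
L throat [0.5225 0.0278 0.024 ] [-20.    1.1]
R throat [0.5658 0.0299 0.024 ] [23.2  1.4]
L slot [0.5214 0.0957 0.024 ] [-18.3  69. ]
R slot [0.5625 0.0803 0.024 ] [22.1 51.9]
lens [ 0.5427 -0.0074  0.022 ] [ -1.4 -34.9]
vial base [ 0.6367 -0.0051  0.012 ] [ 92.7 -36.6]
```

Call:
servo_tool(commands=[0,-0.1,0,-0.02,0,0.29,0.12,0,-0.1,0,-0.02,0,0.29,0.12,0,-0.1,0,-0.02,0,0.29,0.12,0,0,0,0,0,0,0.12])

```text
t: 5.9
tool_pos: [0.5393, -0.035, 0.0141]
tool_rot: [-1.17, 1.261, -1.269]
contact_force: [0.4, 1.0, -0.4]
opening: 0.0098
```

```bash
python3 look.py w6
```

```text
t 5.9 tcp tray mm [ -5.9 -62.3] z 14.1 heading from +y (cw+) 6.8 y-axis [ 0.004 -0.002 -1.   ] open 9.8 F [ 0.4  1.  -0.4]
shift cm [13.01 -0.19 -5.1 ]
ry rad 0.317
```

View pics/w6.png

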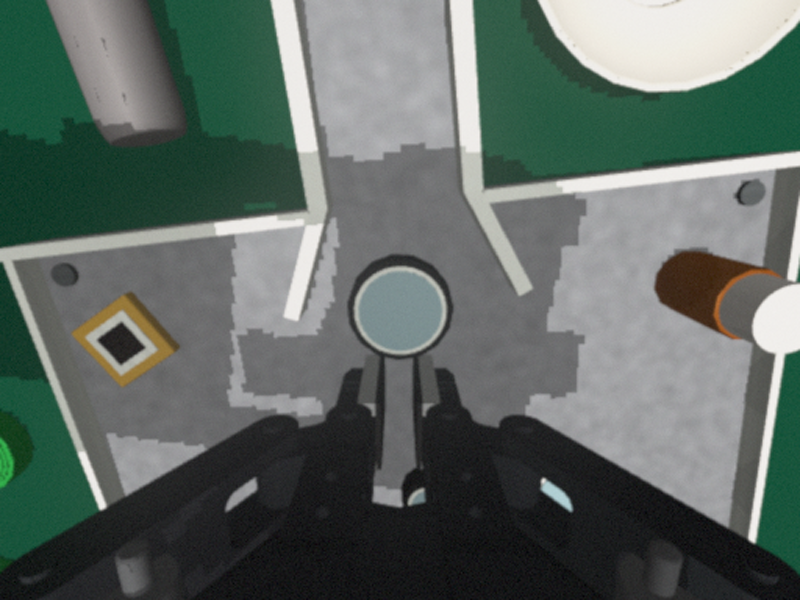

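Call:
servo_tool(commands=[0,-0.035,0,-0.1,-0.1,0.1,0.12,0,0,0,-0.4,0,0,0.12,0,0,0,-0.5,0.04,0,0.12,0,0,0,-0.5,0.04,0,0.12,0,0,0,-0.5,0.04,0,0.12,0,0,0,-0.5,0.04,0,0.12,0,0,0,0,0,0,0.12])

```text
t: 6.65
tool_pos: [0.5404, -0.008, 0.0129]
tool_rot: [-1.184, 1.244, -1.249]
contact_force: [1.2, 0.6, 1.0]
opening: 0.0099
```

```bash
python3 look.py w7
```

```text
t 6.7 tcp tray mm [ -3.7 -35.3] z 12.9 heading from +y (cw+) 5.4 y-axis [ 0.003 -0.002 -1.   ] open 9.9 F [1.2 0.6 1. ]
shift cm [15.59 -0.31 -5.4 ]
ry rad 0.343
```

View pics/w7.png

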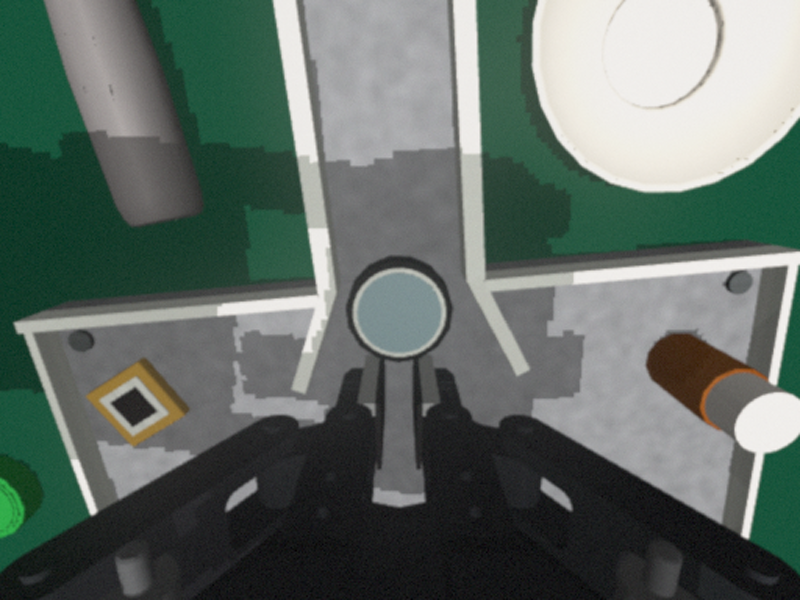

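Call:
servo_tool(commands=[0,-0.05,0,0,-0.2,0.14,0.12,0,-0.04,0,0,-0.1,0.13,0.12,0,0,0,-0.3,0,0,0.12,0,0,0,-0.4,0.0,0,0.12,0,0,0,-0.4,0.0,0,0.12,0,0,0,0,0,0,0.12])

```text
t: 7.3
tool_pos: [0.5423, 0.0037, 0.0155]
tool_rot: [-1.227, 1.178, -1.182]
contact_force: [0.0, 0.0, 0.3]
opening: 0.0105
```

```bash
python3 look.py w8
```

```text
t 7.3 tcp tray mm [ -1.3 -23.7] z 15.5 heading from +y (cw+) 0.2 y-axis [ 0.002 -0.002 -1.   ] open 10.5 F [0.  0.  0.3]
shift cm [16.2  -0.03 -7.02]
ry rad 0.433
```

View pics/w8.png

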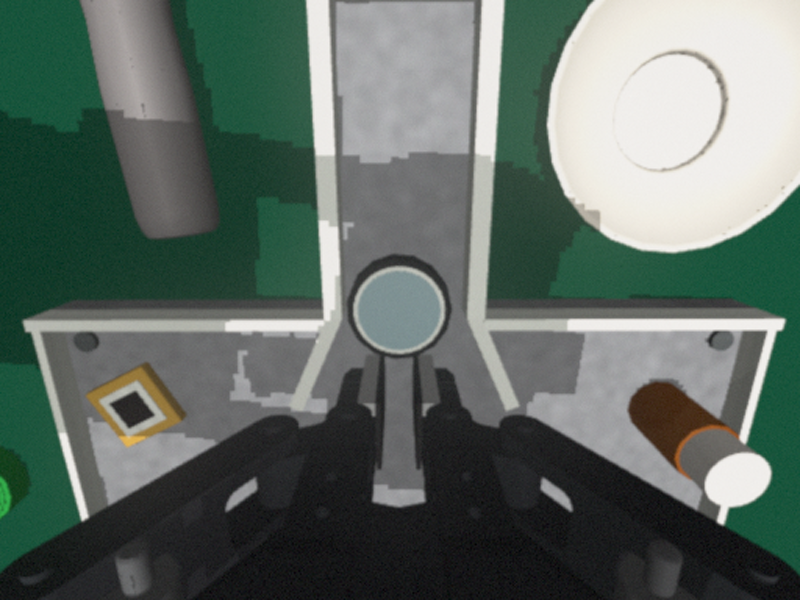

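Call:
servo_tool(commands=[0,0,0,-0.3,0,0.1,0.12,0,0,0,-0.4,0,0.06,0.12,0,0,0,-0.5,0,0,0.12,0,0,0,-0.5,0.0,0,0.12,0,0,0,-0.5,0.0,0,0.12,0,0,0,-0.5,0,0,0.12,0,0,0,-0.4,0,0,0.12,0,0,0,0,0,0,0.12])

```text
t: 8.15
tool_pos: [0.5426, 0.0377, 0.0154]
tool_rot: [-1.228, 1.178, -1.182]
contact_force: [-0.1, -0.4, -0.2]
opening: 0.0103
```

```bash
python3 look.py w9
```

```text
t 8.2 tcp tray mm [ 0.4 10.2] z 15.4 heading from +y (cw+) 0.2 y-axis [ 0.002 -0.002 -1.   ] open 10.3 F [-0.1 -0.4 -0.2]
shift cm [19.59 -0.03 -7.18]
ry rad 0.433
```

View pics/w9.png

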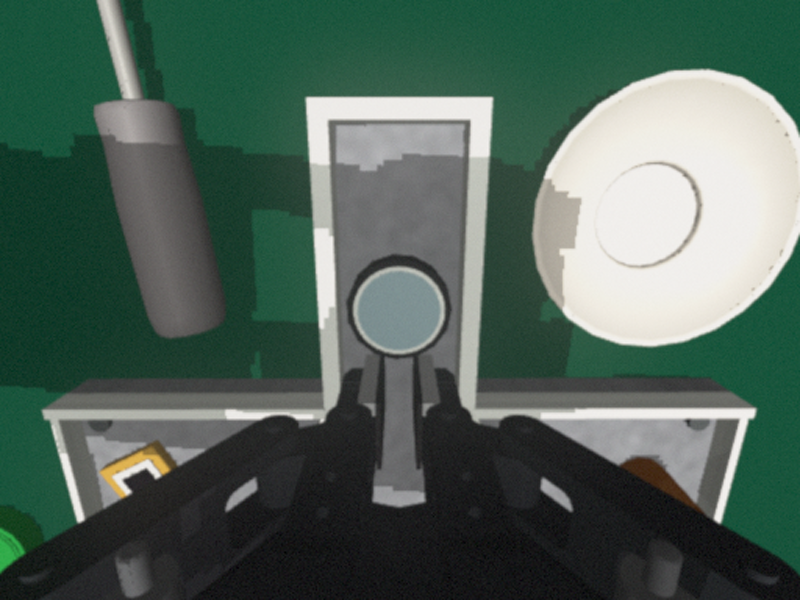

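Call:
servo_tool(commands=[0,0,0,-0.3,0,0,0.12,0,0,0,-0.5,0,0,0.12,0,0,0,-0.5,0,0,0.12,0,0,0,-0.5,0.0,0,0.12,0,0,0,-0.5,0.0,0,0.12,0,0,0,-0.3,0,0,0.12,0,0,0,0,0,0,0.12])

```text
t: 8.9
tool_pos: [0.5415, 0.0656, 0.0154]
tool_rot: [-1.227, 1.178, -1.183]
contact_force: [0.8, -0.2, -0.3]
opening: 0.0103
```

```bash
python3 look.py w10
```

```text
t 8.9 tcp tray mm [ 0.5 38.1] z 15.4 heading from +y (cw+) 0.2 y-axis [ 0.002 -0.002 -1.   ] open 10.3 F [ 0.8 -0.2 -0.3]
shift cm [22.38 -0.03 -7.17]
ry rad 0.433
```

View pics/w10.png

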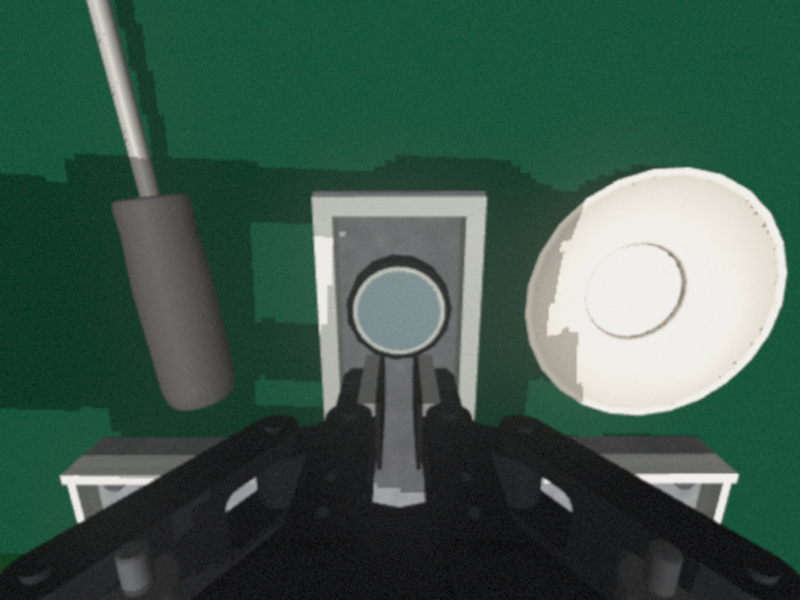

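Call:
servo_tool(commands=[0,0,0,-0.3,0,0,0.12,0,0,0,-0.2,0,0,0.12,0,0,0,0,0,0,0.12,0,0,0,0.5,0,0,0.12,0,0,0,1.0,-0.5,0,0.12,0,0,0,0,-3,0,0.12,0,0,0,0,-3,0,0.12,0,0,0,0,0,0,0.12])

```text
t: 9.75
tool_pos: [0.5409, 0.0524, 0.0819]
tool_rot: [-1.23, 1.181, -1.183]
contact_force: [1.6, -0.8, -0.5]
opening: 0.0102
```

```bash
sed -i 's/^goto.*/a=[float(v) for v in sys.argv[2:]]\ngoto(*a)/' look.py; python3 look.py w11 70.8 -145.3 60 -31.6
```

```text
t 9.8 tcp tray mm [-0.6 25. ] z 81.9 heading from +y (cw+) 0.3 y-axis [-0.001 -0.003 -1.   ] open 10.2 F [ 1.6 -0.8 -0.5]
shift cm [16.99  2.23  7.23]
ry rad -0.556
```

View pics/w11.png

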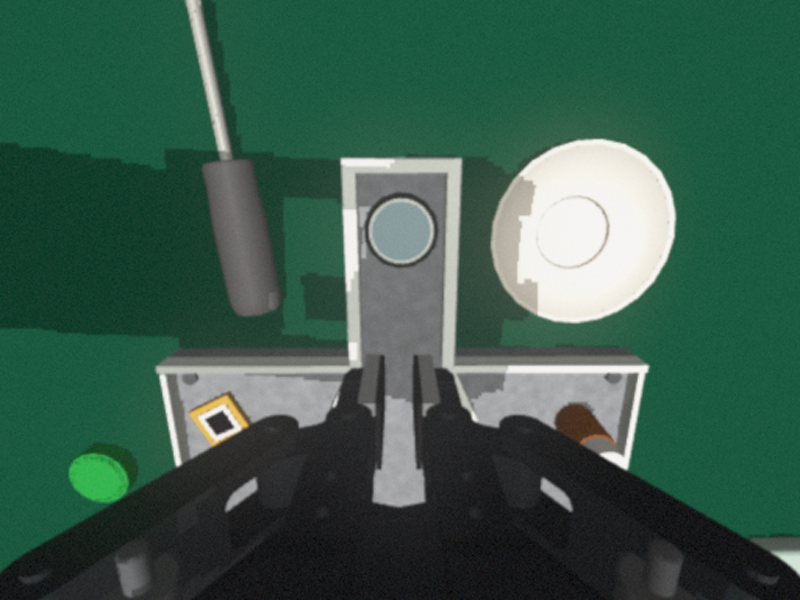

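Call:
servo_tool(commands=[0,0,0,3,0,1.2,0.12,0,0,0,3,0,1.2,0.12,0,0,0,3,0,1.2,0.12,0,0,0,3,0,1.2,0.12,0,0,0,3,0,1.2,0.12,0,0,0,1.8,0,1.2,0.12,0,-0.14,0,0,0,0,0.12,0,-0.14,0,0,0,0,0.12,0,-0.14,0,0,0,0,0.12,0,-0.136,0,0,0,0,0.12,0,0,0,0,0,0,0.12])

```text
t: 10.9
tool_pos: [0.6109, -0.1241, 0.0646]
tool_rot: [-1.447, 0.769, -0.731]
contact_force: [0.0, 0.1, 0.6]
opening: 0.0104
```

```bash
python3 look.py w12 70.8 -145.3 16 -31.6
```

```text
t 10.9 tcp tray mm [  61.8 -154.3] z 64.6 heading from +y (cw+) -32.5 y-axis [-0.025  0.003 -1.   ] open 10.4 F [0.  0.1 0.6]
shift cm [-0.19  4.84  1.34]
ry rad 0.016
```

View pics/w12.png

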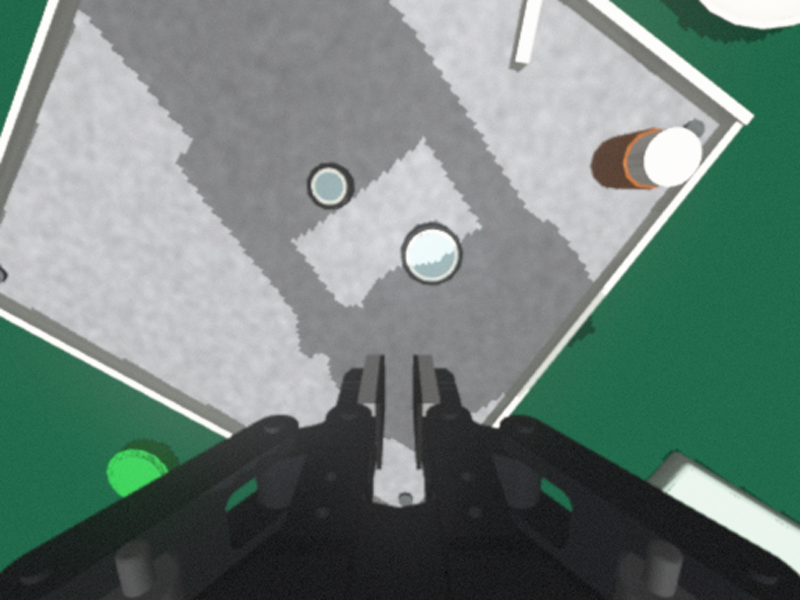

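Call:
servo_tool(commands=[0.019,0.016,-0.017,-0.2,1.0,0.7,0.12,0,0,0,0,1.5,0.6,0.12,0,0,0,0,1.5,0,0.12,0,0,0,0,0,0,0.12])

```text
t: 11.35
tool_pos: [0.619, -0.1151, 0.0199]
tool_rot: [-1.432, 0.772, -0.767]
contact_force: [-0.2, 0.3, -0.8]
opening: 0.0105
```

```bash
python3 look.py w13 70.8 -145.3 16 -31.6
```

```text
t 11.3 tcp tray mm [  70.3 -145.7] z 19.9 heading from +y (cw+) -31.0 y-axis [-0.003  0.    -1.   ] open 10.5 F [-0.2  0.3 -0.8]
shift cm [-0.01  0.39  0.07]
ry rad -0.01
```

View pics/w13.png

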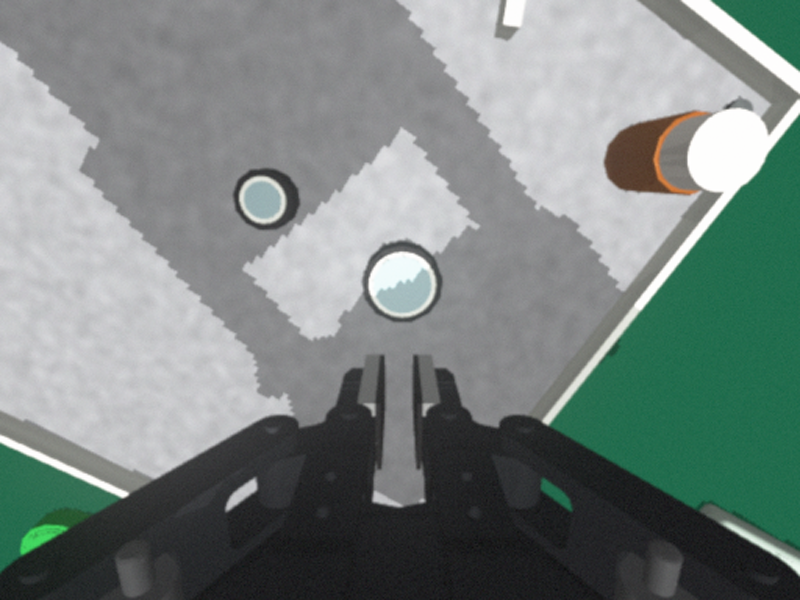

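Call:
servo_tool(commands=[0,-0.01,0,0,0.35,0.1,0.12,0,0,0,-0.4,0.05,0,0.12,0,0,0,-0.5,0,0,0.12,0,0,0,-0.5,0,0,0.12,0,0,0,-0.6,0,0,0.12,0,0,0,-0.6,0,0,0.12,0,0,0,-0.6,0,0,0.12,0,0,0,-0.6,0,0,0.12,0,0,0,-0.4,0,0,0.12,0,0,0,0,0,0,0.12])

```text
t: 12.4
tool_pos: [0.5964, -0.0771, 0.0192]
tool_rot: [-1.434, 0.759, -0.763]
contact_force: [-0.0, 0.4, -0.0]
opening: 0.0103
```

```bash
python3 look.py w14 13 -51.5 16 -31.6
```

```text
t 12.4 tcp tray mm [  49.3 -106.8] z 19.2 heading from +y (cw+) -31.6 y-axis [ 0.002 -0.002 -1.   ] open 10.3 F [-0.   0.4 -0. ]
shift cm [-6.61  0.31 -0.2 ]
ry rad 0.0
```

View pics/w14.png

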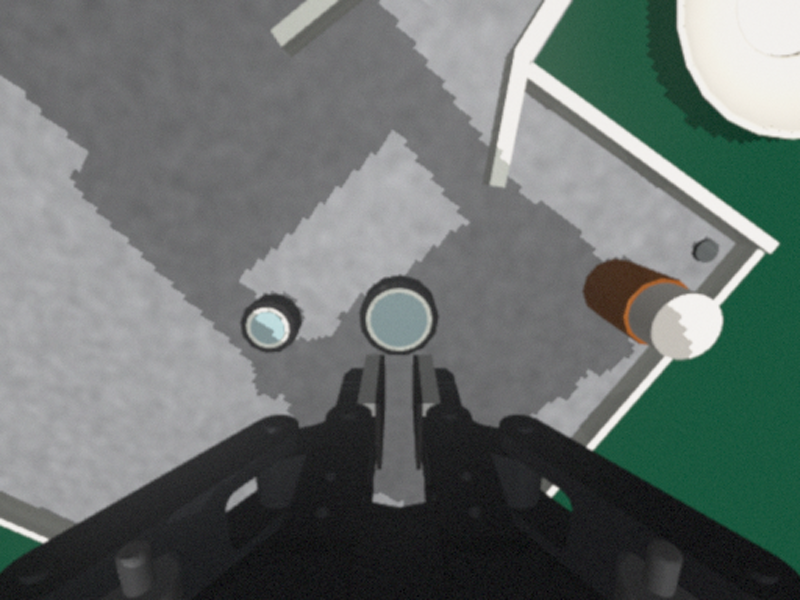

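Call:
servo_tool(commands=[0,-0.015,0,-0.3,0.15,0,0.12,0,-0.015,0,-0.5,0.15,0,0.12,0,0,0,-0.6,0,0,0.12,0,0,0,-0.6,0,0,0.12,0,0,0,-0.6,0,0,0.12,0,0,0,-0.6,0,0,0.12,0,0,0,-0.6,0,0,0.12,0,0,0,-0.6,0,0,0.12,0,0,0,-0.6,0,0,0.12,0,0,0,-0.4,0,0,0.12,0,0,0,0,0,0,0.12])

```text
t: 13.55
tool_pos: [0.5624, -0.0297, 0.0159]
tool_rot: [-1.443, 0.734, -0.739]
contact_force: [0.7, -0.7, 0.4]
opening: 0.0101
```

```bash
python3 look.py w15 13 -51.5 16 -31.6
```

```text
t 13.6 tcp tray mm [ 17.3 -58. ] z 15.9 heading from +y (cw+) -33.5 y-axis [ 0.002 -0.002 -1.   ] open 10.1 F [ 0.7 -0.7  0.4]
shift cm [-0.78 -0.01 -0.  ]
ry rad 0.033
```

View pics/w15.png

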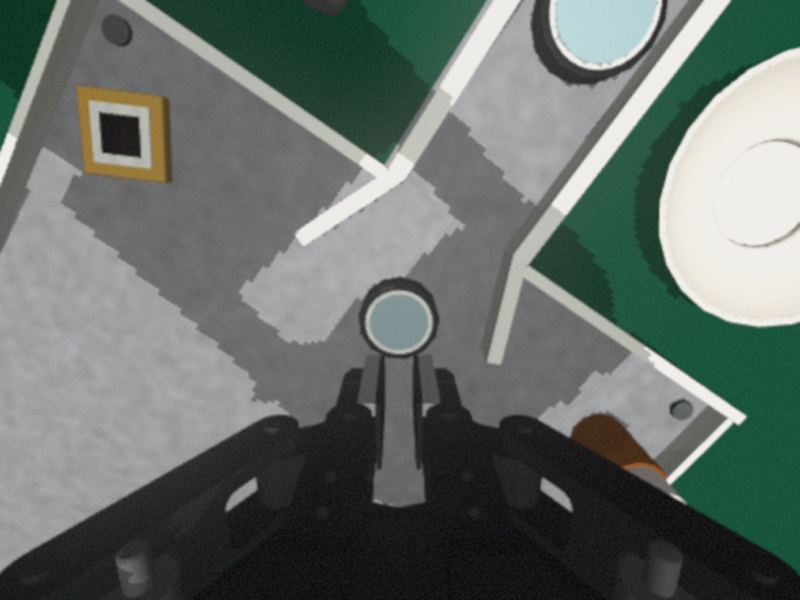

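Call:
servo_tool(commands=[0,0,0,-0.4,0,0,0.12,0,0,0,0,0,0,0.12,0,0.117,0,-0.02,0,-0.28,0.12,0,0.117,0,-0.02,0,-0.28,0.12,0,0.117,0,-0.02,0,-0.28,0.12,0,0.117,0,-0.02,0,-0.28,0.12,0,0.117,0,-0.02,0,-0.28,0.12,0,0,0,0,0,0,0.12])

```text
t: 14.4
tool_pos: [0.5471, -0.0317, 0.016]
tool_rot: [-1.217, 1.193, -1.199]
contact_force: [0.1, -0.6, 0.9]
opening: 0.0103
```

```bash
python3 look.py w16 0 -51.5 16 0
```

```text
t 14.4 tcp tray mm [  2.  -59.3] z 16.0 heading from +y (cw+) 1.4 y-axis [ 0.003 -0.002 -1.   ] open 10.3 F [ 0.1 -0.6  0.9]
shift cm [-0.78 -0.   -0.22]
ry rad -0.025
```

View pics/w16.png

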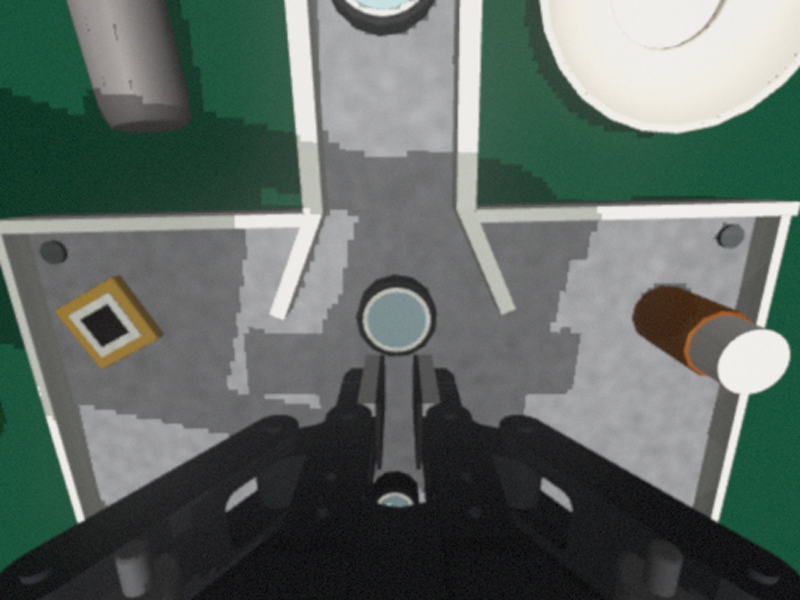

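Call:
servo_tool(commands=[0,-0.06,0,0,0,0.13,0.12,0,0,0,-0.4,0,0,0.12,0,0,0,-0.6,0,0,0.12,0,0,0,-0.6,0,0,0.12,0,0,0,-0.6,0,0,0.12,0,0,0,-0.6,0,0,0.12,0,0,0,-0.4,0,0,0.12,0,0,0,0,0,0,0.12])

```text
t: 15.25
tool_pos: [0.5462, 0.0034, 0.0162]
tool_rot: [-1.248, 1.141, -1.149]
contact_force: [0.4, -0.1, -0.2]
opening: 0.0102
```

```bash
python3 look.py w17 0.5 13.5 16 0
```

```text
t 15.2 tcp tray mm [  2.6 -24.2] z 16.2 heading from +y (cw+) -2.5 y-axis [ 0.004 -0.002 -1.   ] open 10.2 F [ 0.4 -0.1 -0.2]
shift cm [-3.77  0.01 -0.04]
ry rad 0.044
```

View pics/w17.png

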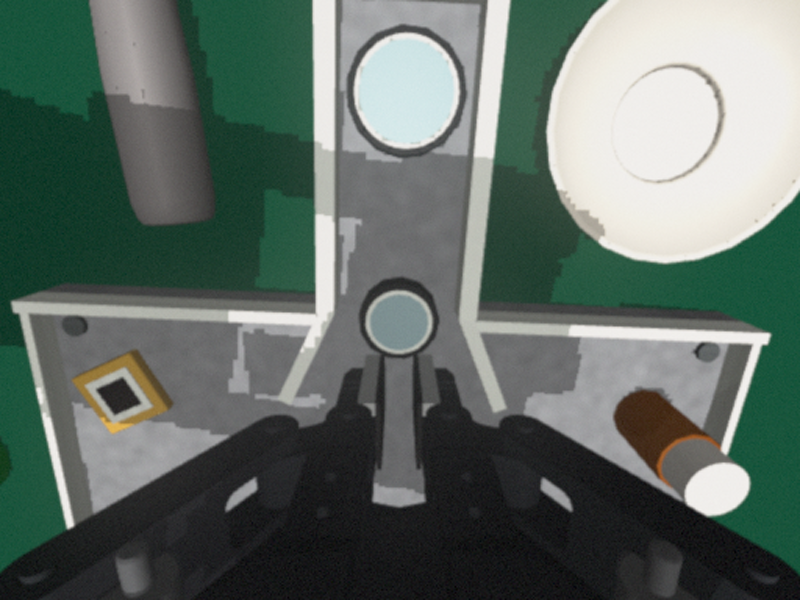

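Call:
servo_tool(commands=[0,0.035,0,-0.1,0,-0.08,0.12,0,0,0,-0.4,0,0,0.12,0,0,0,-0.5,0,0,0.12,0,0,0,-0.5,0,0,0.12,0,0,0,-0.5,0,0,0.12,0,0,0,-0.5,0,0,0.12,0,0,0,-0.4,0,0,0.12,0,0,0,-0.3,0,0,0.12,0,0,0,0,0,0,0.12])

```text
t: 16.2
tool_pos: [0.5438, 0.0378, 0.0162]
tool_rot: [-1.232, 1.166, -1.174]
contact_force: [-0.5, 0.8, 0.3]
opening: 0.0103
```

```bash
python3 look.py w18 0.5 13.5 16 0
```

```text
t 16.2 tcp tray mm [ 1.7 10.2] z 16.2 heading from +y (cw+) -0.6 y-axis [ 0.004 -0.002 -1.   ] open 10.3 F [-0.5  0.8  0.3]
shift cm [-0.33  0.02 -0.11]
ry rad 0.01
```

View pics/w18.png

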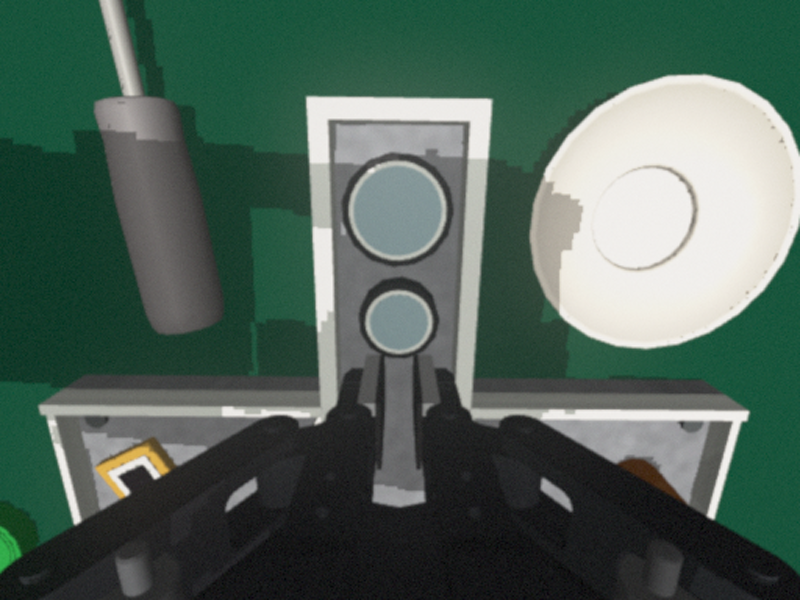

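Call:
servo_tool(commands=[0,0,0,-0.3,0,0,0.12,0,0,0,-0.3,0,0,0.12,0,0,0,0,0,0,0.12,0,0,0,0.5,0,0,0.12,0,0,0,1.0,-0.5,0,0.12,0,0,0,0,-3,0,0.12,0,0,0,0,-3,0,0.12,0,0,0,0,0,0,0.12])

```text
t: 17.05
tool_pos: [0.5433, 0.0257, 0.0829]
tool_rot: [-1.234, 1.169, -1.174]
contact_force: [0.9, -0.7, 1.1]
opening: 0.0101
```

```bash
python3 look.py w19 -1 -147 70 0.5
```

```text
t 17.1 tcp tray mm [ 0.6 -1.9] z 82.9 heading from +y (cw+) -0.5 y-axis [ 0.001 -0.003 -1.   ] open 10.1 F [ 0.9 -0.7  1.1]
shift cm [14.51  1.34 -0.29]
ry rad 0.017
```

View pics/w19.png

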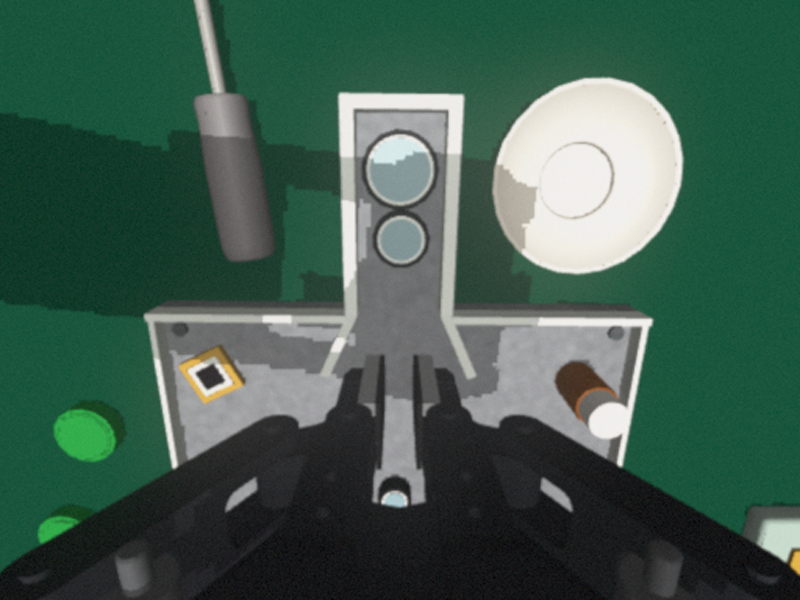

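Call:
servo_tool(commands=[0,0.01,0,3,0,0,0.12,0,0,0,3,0,0,0.12,0,0,0,3,0,0,0.12,0,0,0,3,0,0,0.12,0,0,0,2.0,0,-0.2,0.12,0,0,0,0,0,0,0.12])

```text
t: 17.7
tool_pos: [0.5419, -0.1204, 0.0753]
tool_rot: [-1.236, 1.186, -1.175]
contact_force: [-0.6, 0.1, 0.8]
opening: 0.01
```

```bash
python3 look.py w20 -1 -147 16 0.5
```

```text
t 17.7 tcp tray mm [  -6.9 -147.7] z 75.3 heading from +y (cw+) 0.1 y-axis [-0.01  -0.001 -1.   ] open 10.0 F [-0.6  0.1  0.8]
shift cm [-0.08  5.92  0.65]
ry rad 0.007
```

View pics/w20.png

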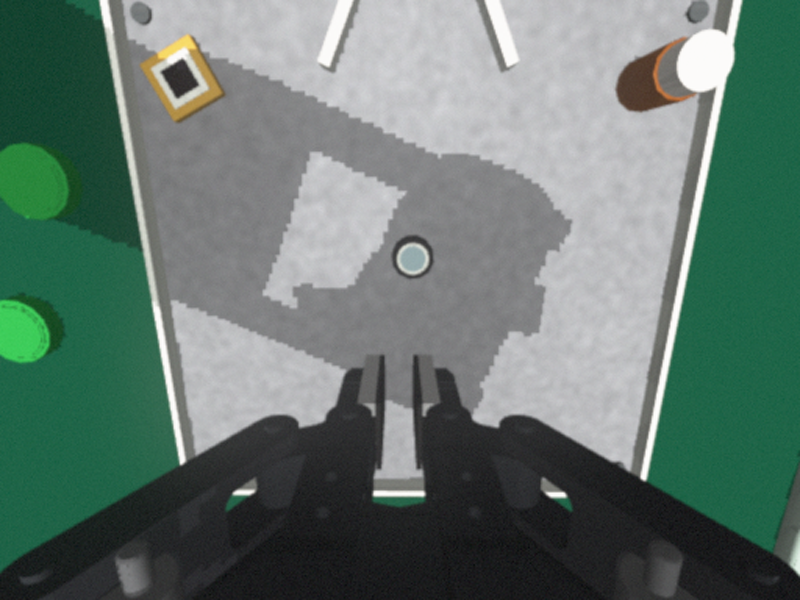

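Call:
servo_tool(commands=[0.01,0.007,0,0,1.5,0.3,0.12,0,0,0,0,1.8,0.3,0.12,0,0,0,0,1.8,0.05,0.12,0,0,0,0,0.3,0,0.12,0,0,0,0,0,0,0.12])

```text
t: 18.25
tool_pos: [0.5465, -0.1151, 0.017]
tool_rot: [-1.226, 1.187, -1.178]
contact_force: [0.5, 0.8, 0.2]
opening: 0.0101
```

```bash
python3 look.py w21 -1 -147 16 0.5
```

```text
t 18.2 tcp tray mm [  -2.1 -142.7] z 17.0 heading from +y (cw+) 0.3 y-axis [-0.004  0.004 -1.   ] open 10.1 F [0.5 0.8 0.2]
shift cm [0.43 0.1  0.12]
ry rad 0.003
```

View pics/w21.png

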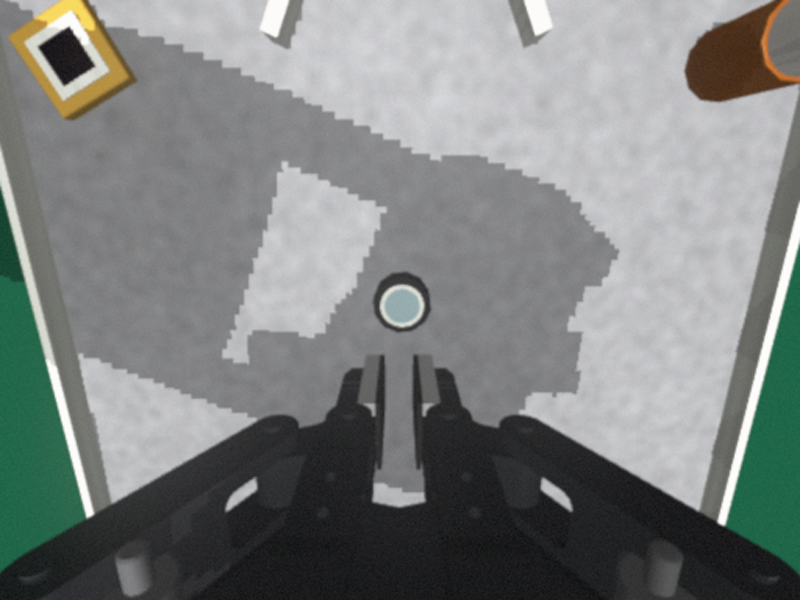

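Call:
servo_tool(commands=[0,0.015,0,-0.2,0.1,0.08,0.12,0,0,0,-0.4,0,0.04,0.12,0,0,0,-0.5,0,0,0.12,0,0,0,-0.6,0,0,0.12,0,0,0,-0.6,0,0,0.12,0,0,0,-0.6,0,0,0.12,0,0,0,-0.6,0,0,0.12,0,0,0,-0.6,0,0,0.12,0,0,0,-0.6,0,0,0.12,0,0,0,-0.4,0,0,0.12,0,0,0,0,0,0,0.12])

```text
t: 19.4
tool_pos: [0.5487, -0.059, 0.0199]
tool_rot: [-1.216, 1.193, -1.193]
contact_force: [-0.7, -0.1, -0.5]
opening: 0.0101
```

```bash
python3 look.py w22 0.5 -55 16 0
```

```text
t 19.4 tcp tray mm [  2.5 -86.6] z 19.9 heading from +y (cw+) 1.2 y-axis [ 0.002  0.002 -1.   ] open 10.1 F [-0.7 -0.1 -0.5]
shift cm [-3.16  0.39 -0.26]
ry rad -0.021
```

View pics/w22.png

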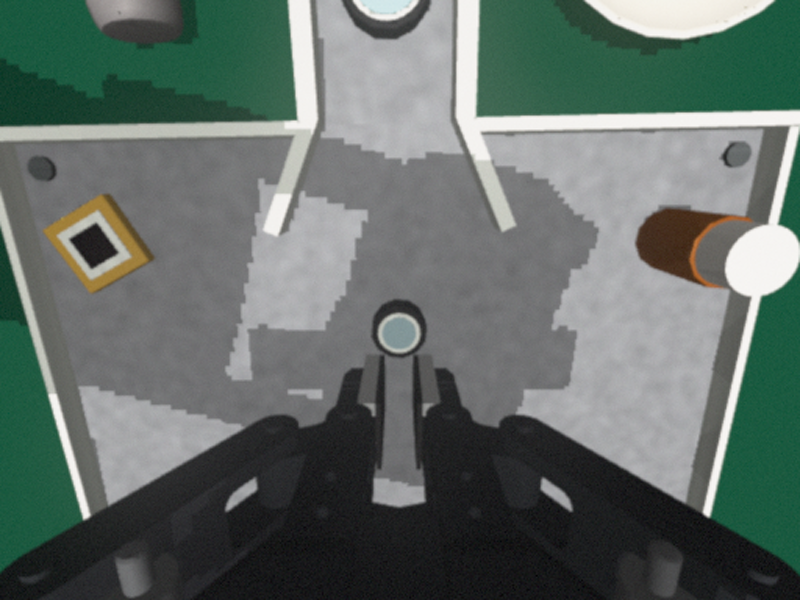

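Call:
servo_tool(commands=[0,-0.06,0,0,0.3,0.12,0.12,0,0,0,-0.4,0.1,0,0.12,0,0,0,-0.6,0,0,0.12,0,0,0,-0.6,0,0,0.12,0,0,0,-0.6,0,0,0.12,0,0,0,-0.6,0,0,0.12,0,0,0,-0.6,0,0,0.12,0,0,0,-0.6,0,0,0.12,0,0,0,-0.4,0,0,0.12,0,0,0,0,0,0,0.12])

```text
t: 20.45
tool_pos: [0.5462, -0.0114, 0.0162]
tool_rot: [-1.243, 1.149, -1.15]
contact_force: [-0.3, 0.1, -0.3]
opening: 0.0104
```

```bash
python3 look.py w23 0.5 -7 16 0
```

```text
t 20.4 tcp tray mm [  1.9 -39.1] z 16.2 heading from +y (cw+) -2.1 y-axis [ 0.002  0.002 -1.   ] open 10.4 F [-0.3  0.1 -0.3]
shift cm [-3.21  0.03 -0.02]
ry rad 0.037
```

View pics/w23.png

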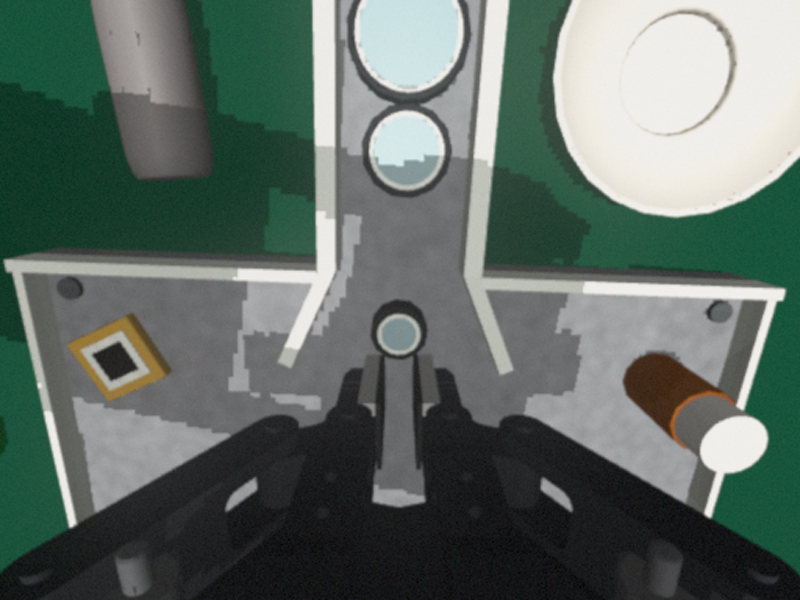

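Call:
servo_tool(commands=[0,0.02,0,-0.1,0,-0.04,0.12,0,0,0,-0.4,0,0,0.12,0,0,0,-0.5,0,0,0.12,0,0,0,-0.5,0,0,0.12,0,0,0,-0.5,0,0,0.12,0,0,0,-0.5,0,0,0.12,0,0,0,-0.5,0,0,0.12,0,0,0,-0.3,0,0,0.12,0,0,0,0,0,0,0.12])

```text
t: 21.4
tool_pos: [0.5438, 0.0239, 0.0163]
tool_rot: [-1.232, 1.166, -1.167]
contact_force: [0.4, -0.1, 0.7]
opening: 0.0102
```

```bash
python3 look.py w24 0.5 -7 16 0
```

```text
t 21.4 tcp tray mm [ 1.  -3.6] z 16.3 heading from +y (cw+) -0.9 y-axis [ 0.003  0.002 -1.   ] open 10.2 F [ 0.4 -0.1  0.7]
shift cm [ 0.34  0.03 -0.06]
ry rad 0.015
```

View pics/w24.png

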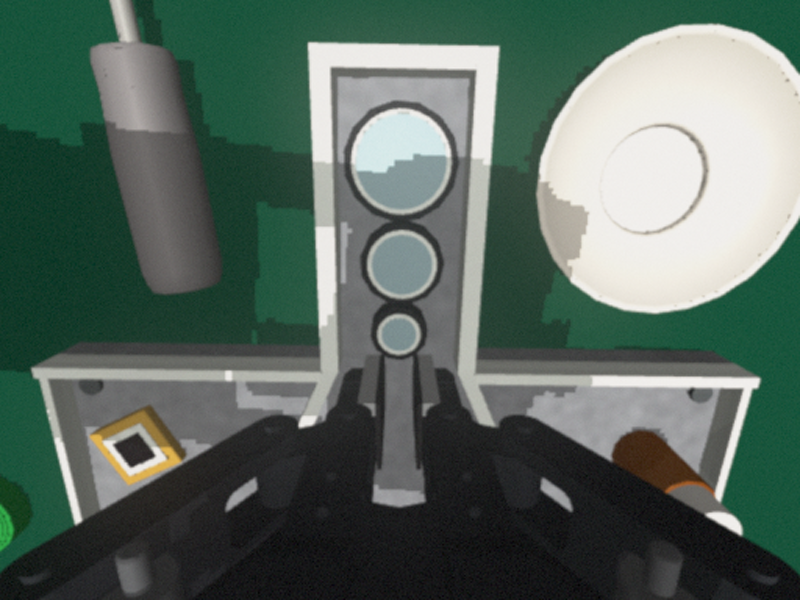

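Call:
servo_tool(commands=[0,0,0,0.3,0,0,0.12,0,0,0,1.0,0,0,0.12,0,0,0,1.0,-0.5,0,0.12,0,0,0,0,-3,0,0.12,0,0,0,0,-3,0,0.12,0,0,0,0,-3,0,0.12,0,0,0,3,-3,0,0.12,0,0,0,4,0,0,0.12,0,0,0,4,0,0,0.12,0,0,0,4,0,0,0.12,0,0,0,0,0,0,0.12,0,0,0,0,0,0,0.12])

```text
t: 22.65
tool_pos: [0.5531, -0.1666, 0.1514]
tool_rot: [-1.231, 1.165, -1.178]
contact_force: [-0.0, 0.2, 0.2]
opening: 0.0101
```

```bash
python3 - <<'E'
from h import *
from station import viewer
status()
d=viewer.get_image("top"); np.savez("top1.npz",**d)
f=d["frame"][:,:,::-1]
cv2.imwrite("pics/top1.png",cv2.resize(f[125:240,205:365],(800,575),interpolation=cv2.INTER_CUBIC))
d=viewer.get_image("wrist"); np.savez("w25.npz",**d)
cv2.imwrite("pics/w25.png",cv2.resize(d["frame"][:,:,::-1],(800,600)))
E
```

```text
t 22.6 tcp tray mm [   2.2 -194.4] z 151.4 heading from +y (cw+) -0.5 y-axis [ 0.007 -0.004 -1.   ] open 10.1 F [-0.   0.2  0.2]
```

View pics/top1.png

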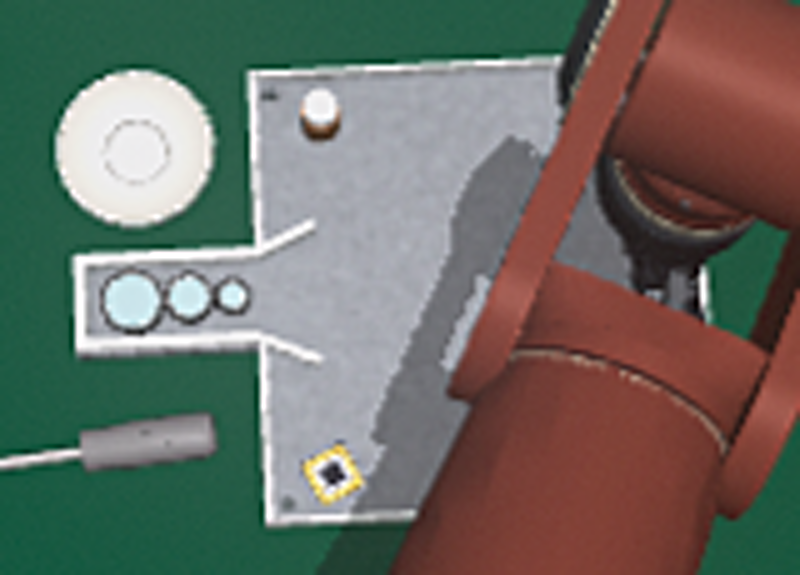

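View pics/w25.png

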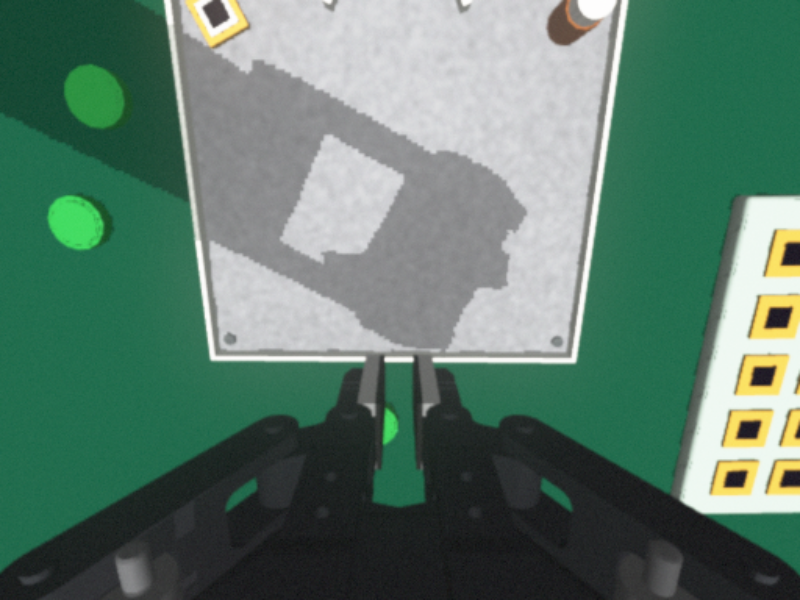

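```bash
python3 - <<'E'
from h import *
from station import ticket
d=dict(np.load("top1.npz"))
for n,p in [("L",(132,300)),("M",(188,297)),("S",(233,296))]:
    u=[205+(p[0]+.5)/5-.5,125+(p[1]+.5)/5-.5]; print(n,w2t(ray(d,u,.022)[0]).round(1))
print(ticket.finish_job())
E
```

```text
L [-0.3 70.6]
M [-0.  39.2]
S [-0.7 13.9]
the job is handed in; nothing more can be done
None
```

I pushed the three lenses into the slot one at a time (large, then medium, then small), and handed the job in about 23 s into the 72 s limit. I used the slightly open fingertips as a cradle and kept the lenses flat on the deck. Nothing was pinched or lifted, and the measured tool force never passed 2 N.

The last top view shows all three lenses in the slot:

| Lens | Tray x (mm) | Tray y (mm) | Needed y (mm) |
|---|---|---|---|
| Large | -0.3 | 70.6 | 14 to 98 |
| Medium | 0.0 | 39.2 | 10 to 98 |
| Small | -0.7 | 13.9 | 6 to 98 |

- **Waiting lenses:** they stayed near y = -115 mm until their turns, well outside the gate's mouth.
- **Bystanders:** the vial, carrier, dish and driver look unmoved in the last top view. I did not re-check the tweezers or bottle; the arm never worked near either of them at low height.
- **Arm:** it was clear at 151 mm height when I handed in.
- **Disagreement between checks:** the wrist camera put the gate and lenses about 1–2 mm further in tray +x than the top camera and arm position did. I corrected for this by eye at the gate, and every lens went through without touching the walls.

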